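# Close a ball-candle mould and clamp it with three captive T-knobs

### The arm

A 7-joint arm with a two-finger parallel gripper is mounted at the origin on a cart in front of the work surface, level with it; the furniture and walls round the work are solid. World frame = base frame: x ahead of the robot, y to its left, z up, the work surface at z = 0. Lengths are in m, angles in rad, forces in N, time in s.
With the tool pointing down it reaches from about 0.4 to 0.85 m from the base axis. Payload 4.5 kg.
Tool frame: the origin (TCP) lies on the centre line of the jaws, within the pads' length; the fingertips stand r.tip_reach ahead of it and the grasp point (between the pads) lies 5 mm behind it (r.tip_reach is the distance from the TCP to the fingertips, in m); z points along the fingers, y is the line along which they close (so a half turn about z gives the same grasp; the last joint's range is limited). The gripper opens to 85 mm and grips with 20 to 120 N. Pads are 22 mm wide; open, the fingers measure 114 mm over their backs; the gripper's body (76 mm by 85 mm) begins 54 mm behind the grasp point. The pads swing forward as they close: fully open they stand 13 mm farther back than shut.
Start: joints at [-1.304, 0.689, -0.195, 1.565, 0.157, 0.902, -0.215], TCP at [0.144, 0.608, 0.245] pointing down, gripper open.
Joint ranges: [-3.01, 3.01], [-0.46, 2.08], [-1.47, 1.51], [0.13, 2.56], [-1, 4.14], [0.04, 2.09], [-2.66, 2.66]. Speed limits (rad/s): [2.57, 2.57, 3.14, 3.14, 3.14, 3.14, 3.14].

### API

Orientations are given as a rotation vector (axis times angle).
In Python, from rig import r, grab_frame, camera_info gives the robot as it stands.
- The arm moves only by the shell command python3 -m handwheel 'ROWS' [FORCE]. ROWS is JSON, a list of rows, each a list of 3 entries, a list of its own where there are three numbers: the closure, from 0 (fully open) to 1 (shut), then the shift along the world's x, y, z in units of 6 cm (1.0 is 6 cm), then the turn about the world's z in units of 0.15 rad (1.0 is 0.15 rad). A call has 1 to 12 rows; each row shifts and turns the commanded pose from where the row before left it; what a row does not reach is not made up. A row lasts 1/8 s, in which the tool goes at most 62.5 mm and 10.7 degrees, less where a joint would pass 70% of its speed; a pose out of reach is approached as far as the arm can. A call with a number of a shift or a turn outside -1 to 1 is refused whole. A call with a gripper value outside its range is refused whole. The fingers move at their own pace and stop on an object; FORCE is the grip in N (left out, the last holds). Time passes only in rows, so rows that do not move let the fingers close. It gives the time, the measured TCP pose, the force, the opening and the grip force at its end, in the units of the state.
- r.observe(): the state, without advancing time (a new reading comes with each control period).
- grab_frame(name): name is "scene" or "top" or "wrist"; returns the picture (480x640x3 uint8, blue, green, red); there is no depth.
- camera_info(name): a dict with "camera_matrix" (3x3 intrinsics, pixels), "T" (4x4, takes a point from camera to world coordinates). Camera axes: x right, y up, looking along -z (the intrinsics and any distortion apply to the point x, -y, -z); pixel columns grow to the right and rows downward; lengths in m; the calibration is good to about 2 mm. A picture is of the moment at which its call begins: read the wrist's pose just before it. camera_info takes no time and is no camera call; for the wrist camera it gives the pose at the moment of the call.
- r.close_job(): hands the job in; it is judged then, once.
The state is a dict: "time": time; "q": joint angles; "qvel": joint speeds; "tau": joint torques, N m; "eef_pos": TCP position; "ee_rot": TCP orientation; "wrist_force": force on the tool from outside, world axes, zero at the start; "wrist_torque": the same for the moment, N m; "width": opening from 0.0 (shut) to 1.0 (fully open); "gripper_force": force on a finger pad.
Only numpy, scipy, OpenCV 4.12 (cv2) and the standard library are available. Lean on these libraries where they do the work, as an engineer would, in place of code of your own. Each camera call takes 0.05 s, during which the arm holds its last target. There are 200 camera calls.

### The job

Close the ball-candle mould for casting: lower the loose upper half onto the two dowels of the lower half until the faces meet (first turn back any clamp whose dog lies in the way; do not drop it on), then turn all three red T-knobs clockwise to their end stops so that their dogs hold the upper half down. Leave the other things on the bench where they are.

Things in the scene. Friction and masses are not known exactly. Their poses are not given: they have to be found in the camera images.
- mould_base: lower half of a ball-candle mould, fixed to the bench: blue steel disc 224 mm diam, 10 thick (all sizes in mm), with a pale aluminium body 124 diam; its flat, hollowed top face is 50 above the table. Origin: on the table at its axis; z up. Two dowels 10 diam stand 18 above the face at y = +50 and -50. Three clamps stand 88 from the axis at 0, 120 and 240 deg from its x axis
- mould_top: loose upper half of the mould, aluminium, 0.3 to 0.6 kg: flange 124 diam, 10 thick, dome, and a square pouring neck 38 x 38 (sides along its x and y) from 34 up to 75. Origin: centre of its flat underside, z up; closed, this is 50 above the base's origin. Two holes 12 diam through the flange at y = +50 and -50, to go over the dowels; fits either way round (half a turn)
- neck (a point): centre of the upper half's square neck, 60 mm above its underside, 15 below the neck's top; grip across two of its flat sides, 38 mm apart
- pin_a (a point): tip of the dowel at +y of the lower half, 68 above the table; upper 5 mm tapered
- pin_b (a point): tip of the dowel at -y of the lower half, like pin_a
- clamp_1 (a joint): turn of clamp knob 1, rad: 0 slack, 1.75 at the end stop (fully home, dog pointing at the mould's axis). Grows when turned clockwise seen from above. The coarse thread lowers knob and dog 5 mm over the whole turn. Dog clears the upper half's rim below 0.7, lies over it above 0.85; turning takes 0.06 to 0.3 Nm; stays where it is left
- clamp_1_grip (a point): grip point of clamp knob 1: centre of its red T-bar (64 long, 14 wide, 22 high, mm; this point 10 below its top), on the turning axis, at 0 deg on the base; 103 above the table when slack, 98 when home. Its x axis runs along the T-bar and towards the dog below (36 long from the axis, 16 wide, 9 thick, its underside 38 below this point); tool pads go across the 14 mm
- clamp_2 (a joint): turn of clamp knob 2, rad: 0 slack, 1.75 at the end stop (fully home, dog pointing at the mould's axis). Grows when turned clockwise seen from above. The coarse thread lowers knob and dog 5 mm over the whole turn. Dog clears the upper half's rim below 0.7, lies over it above 0.85; turning takes 0.06 to 0.3 Nm; stays where it is left
- clamp_2_grip (a point): grip point of clamp knob 2: centre of its red T-bar (64 long, 14 wide, 22 high, mm; this point 10 below its top), on the turning axis, at 120 deg (anticlockwise from above) on the base; 103 above the table when slack, 98 when home. Its x axis runs along the T-bar and towards the dog below (36 long from the axis, 16 wide, 9 thick, its underside 38 below this point); tool pads go across the 14 mm
- clamp_3 (a joint): turn of clamp knob 3, rad: 0 slack, 1.75 at the end stop (fully home, dog pointing at the mould's axis). Grows when turned clockwise seen from above. The coarse thread lowers knob and dog 5 mm over the whole turn. Dog clears the upper half's rim below 0.7, lies over it above 0.85; turning takes 0.06 to 0.3 Nm; stays where it is left
- clamp_3_grip (a point): grip point of clamp knob 3: centre of its red T-bar (64 long, 14 wide, 22 high, mm; this point 10 below its top), on the turning axis, at 240 deg on the base; 103 above the table when slack, 98 when home. Its x axis runs along the T-bar and towards the dog below (36 long from the axis, 16 wide, 9 thick, its underside 38 below this point); tool pads go across the 14 mm
- amber_cup: bystander: brown candle glass, 64 diam, 62 high. Origin: centre of its underside
- thermometer: bystander: black probe thermometer lying flat, 71 x 63 x 19. Origin: centre of its underside
- wick_spool: bystander: card spool of white wick standing upright, 58 mm diam, 56 high. Origin on the table; its axis stands 23 mm along +y from the origin
- amber_bottle: bystander: dark amber bottle with black cap, 55 diam, 99 high. Origin: centre of its underside
- black_cup: bystander: black candle glass, 68 diam, 80 high. Origin: centre of its underside
- food_tin: bystander: round tin can, 57 diam, 72 high. Origin: centre of its underside
- box_cutter: bystander: orange box cutter lying flat, 154 long, 22 wide, 18 high. Origin: centre of its underside
- tube_stand: fixed rack behind the mould: two uprights 10 mm diam, 610 high, at x = 52, y = +100 and x = 52, y = -100 of its frame, with cross rails and hanging tubes between them; the upright at y = -100 stands close behind the gap between the two mould halves. Origin: at table height, z up
- brush_pot_3: fixed grey pot of brushes left of the loose mould half, 90 mm diam, 140 high, its axis at x = 19, y = -16 mm of its frame; the brushes that fan out above it and the pots and boards behind and left of it stand up to 430 above the table. Origin: on the table, z up

How it is judged:
By the outcome, as a careful person would: the job done as asked, in the order asked, and still so for the second after the job is handed in, with the robot touching nothing.
It also fails if it takes over 72 s, if anything falls off the work surface, if the arm or the gripper's body presses on something with over 40 N, if the wrist force passes 120 N, or if a joint passes its speed limit or range.

## Working session

There is one attempt and no reset: what is moved stays moved. The work goes in short steps, Python scripts to look and compute and a shell command to move; the robot and the scene stay as the last step left them, time stands still between calls to the robot, and variables do not carry over. Pictures are saved under pics/ and viewed, at most 14 in all, crops included, and the job is handed in when it is done.

```bash
ls; mkdir -p pics; python3 - <<'E'
from rig import r, grab_frame, camera_info
import cv2,numpy as np
np.set_printoptions(precision=4,suppress=True)
s=r.observe();print(s,r.tip_reach)
for n in("scene","top"):
    c=camera_info(n);print(n,c);cv2.imwrite(f"pics/{n}0.png",grab_frame(n))
E
```

```text
pics
{'time': 0.0, 'q': array([-1.3042,  0.69  , -0.1945,  1.5663,  0.1573,  0.9025, -0.2151]), 'qvel': array([-0.0001, -0.0016, -0.0015, -0.0005, -0.0004,  0.0016, -0.    ]), 'tau': array([  0.0007, -53.9624,  -1.2656, -15.8545,   0.0094,   0.0095,
         0.    ]), 'eef_pos': array([0.1441, 0.6075, 0.2445]), 'ee_rot': array([-0.3647, -3.1203,  0.0029]), 'wrist_force': array([-0.0386, -0.8443, -0.2752]), 'wrist_torque': array([0.0421, 0.006 , 0.0434]), 'gripper_force': 0.0, 'width': 1.0028785974349685} 0.014
scene {'camera_matrix': array([[524.3537,   0.    , 317.8134],
       [  0.    , 524.3537, 240.2741],
       [  0.    ,   0.    ,   1.    ]]), 'T': array([[ 0.8683,  0.2747, -0.413 ,  0.025 ],
       [-0.4959,  0.5002, -0.7099, -0.9342],
       [ 0.0116,  0.8212,  0.5706,  0.781 ],
       [ 0.    ,  0.    ,  0.    ,  1.    ]])}
top {'camera_matrix': array([[467.9303,   0.    , 320.8884],
       [  0.    , 467.9303, 240.719 ],
       [  0.    ,   0.    ,   1.    ]]), 'T': array([[ 0.0011,  0.9985, -0.0546,  0.4796],
       [-0.9996, -0.0005, -0.0279, -0.1073],
       [-0.0279,  0.0546,  0.9981,  1.1499],
       [ 0.    ,  0.    ,  0.    ,  1.    ]])}
```

View pics/top0.png

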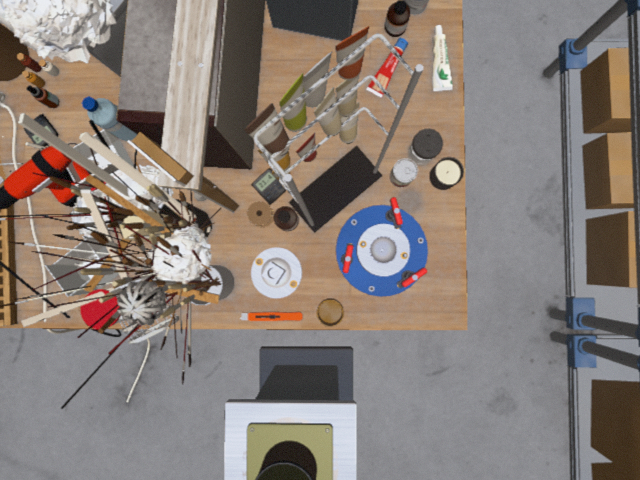

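View pics/scene0.png

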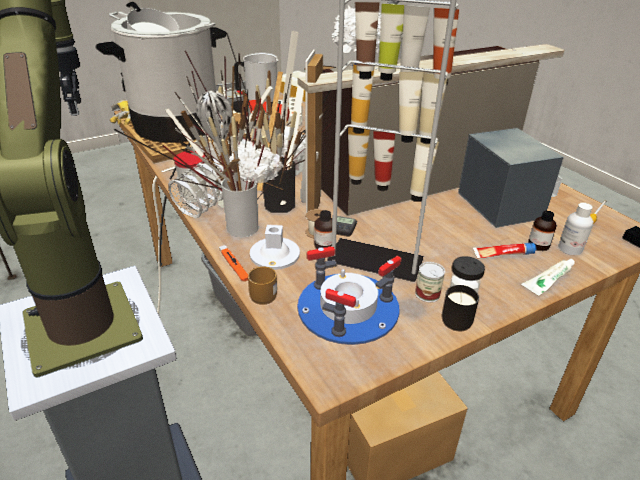

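Top view: loose half at about (276,273), base at about (382,250), and the red T-bars at about (396,212), (348,258) and (413,277). The scene view shows the same layout, with the tube stand behind the gap between the halves. Next I measure coarsely from the masks.

```bash
cat > h.py <<'E'
from rig import r, grab_frame, camera_info
import cv2,numpy as np
np.set_printoptions(precision=4,suppress=True)
def ray(c,u,v):
    K,T=c["camera_matrix"],c["T"]
    d=np.linalg.solve(K,[u,v,1.]);d=T[:3,:3]@np.array([d[0],-d[1],-d[2]])
    return T[:3,3],d
def plane(c,u,v,z):
    o,d=ray(c,u,v);return (o+d*(z-o[2])/d[2])
def proj(c,p):
    K,T=c["camera_matrix"],c["T"]
    q=T[:3,:3].T@(np.asarray(p,float)-T[:3,3]);w=K@np.array([q[0],-q[1],-q[2]]);return w[:2]/w[2]
def blobs(m,amin=20):
    n,l,s,c=cv2.connectedComponentsWithStats(m.astype(np.uint8));return [(l==i,s[i],c[i]) for i in range(1,n) if s[i,4]>=amin]
def hsv(im): return [a.astype(int) for a in cv2.split(cv2.cvtColor(im,cv2.COLOR_BGR2HSV))]
def red(im):
    H,S,V=hsv(im);return ((H<6)|(H>172))&(S>170)&(V>90)
E
python3 - <<'E'
from h import *
im=cv2.imread("pics/top0.png");c=camera_info("top")
H,S,V=hsv(im)
blue=(H>100)&(H<120)&(S>130);
for m,s,ce in blobs(blue,500):
    print("blue",s,ce); 
    if 330<ce[0]<430:
        cn=max(cv2.findContours(m.astype(np.uint8),0,1)[0],key=cv2.contourArea);e=cv2.fitEllipse(cv2.convexHull(cn));print(e,plane(c,*e[0],.01))
for m,s,ce in blobs(red(im),30):
    if 330<ce[0]<440:
        ys,xs=np.nonzero(m);P=np.array([plane(c,x,y,.11)[:2] for x,y in zip(xs,ys)])
        w,v=np.linalg.eigh(np.cov(P.T));print("red",s,ce,P.mean(0),np.degrees(np.arctan2(v[1,1],v[0,1])))
wh=(S<40)&(V>170)
for m,s,ce in blobs(wh,300):
    if 240<ce[0]<420 and 210<ce[1]<310:
        cn=max(cv2.findContours(m.astype(np.uint8),0,1)[0],key=cv2.contourArea);e=cv2.fitEllipse(cv2.convexHull(cn));print("white",s,e,plane(c,*e[0],.01),plane(c,*e[0],.05))
cv2.imwrite("pics/crop1.png",cv2.resize(im[200:330,240:440],None,fx=4,fy=4,interpolation=cv2.INTER_CUBIC))
E
```

```text
blue [ 337  206   90   90 3168] [379.7819 250.3049]
((381.4546203613281, 250.25770568847656), (89.97866821289062, 90.37268829345703), 138.26206970214844) [ 0.5186 -0.2226  0.01  ]
red [375  54  21  27 170] [386.1059  68.4588] [ 0.9268 -0.2255] 154.55770813007655
red [391 198   7  12  56] [393.8929 202.8929] [ 0.6207 -0.2407] -167.4606499279953
red [394 213   8  12  60] [398.05   218.4667] [ 0.5859 -0.2497] -164.494100240567
red [346 245   7  12  57] [349.0351 250.2456] [ 0.5152 -0.1407] 166.95425613978588
red [343 262   7  11  56] [345.8214 266.5357] [ 0.4791 -0.1336] 166.22595054416726
red [415 268  12   9  55] [421.1636 272.0364] [ 0.4672 -0.2995] 117.07620589404847
red [402 277  12  10  60] [407.2167 281.6333] [ 0.446  -0.2687] 125.3939772953281
white [ 357  224   52   52 1511] ((382.84619140625, 249.54159545898438), (51.49861145019531, 52.1099739074707), 86.0560073852539) [ 0.5204 -0.226   0.01  ] [ 0.5189 -0.2218  0.05  ]
white [373 239  20  20 301] ((382.1923828125, 248.47772216796875), (19.153902053833008, 19.618865966796875), 13.763751029968262) [ 0.5229 -0.2244  0.01  ] [ 0.5214 -0.2203  0.05  ]
white [ 251  247   51   52 1865] ((275.93719482421875, 272.5005187988281), (51.08515930175781, 51.54378890991211), 43.519962310791016) [0.4643 0.0341 0.01  ] [0.4649 0.0292 0.05  ]
```

View pics/crop1.png

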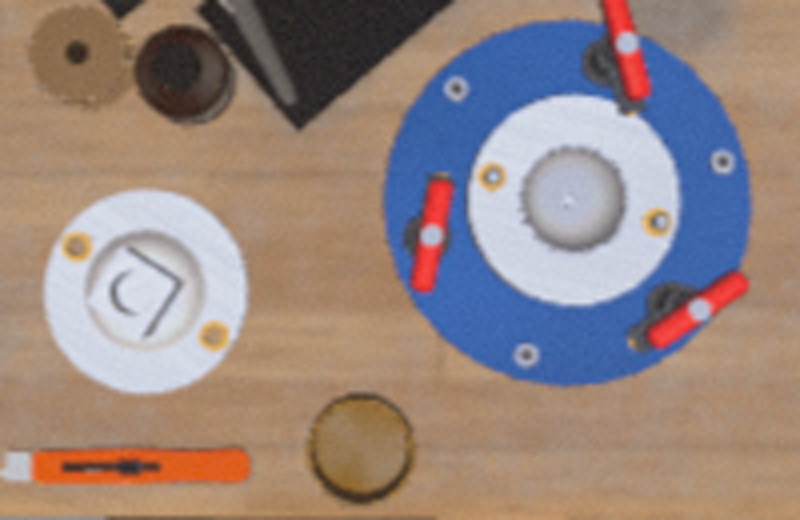

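The crop shows the brass holes of the loose half at crop (77,246) and (213,336), and the dowels at (492,177) and (657,221). The dog of clamp 1 (top right) lies over the body and needs turning back. Clamps 2 and 3 look clear. I now lift above the brushes and swing across.

```bash
python3 -m handwheel '[[0,[0,0,1],0],[0,[0,0,1],0],[0,[0,0,1],0],[0,[0,0,1],0],[0,[0,0,1],0],[0,[0.6,-0.8,0],0],[0,[0.6,-0.8,0],0],[0,[0.6,-0.8,0],0],[0,[0.6,-0.8,0],0],[0,[0.6,-0.8,0],0],[0,[0.6,-0.8,0],0],[0,[0.6,-0.8,0],0]]' 60
python3 - <<'E'
from h import *
c=camera_info("scene");print(plane(c,413,275,0),plane(c,338,237,0))
print(r.observe()["q"])
E
```

```text
time: 1.6
eef_pos: [0.3969, 0.2703, 0.5451]
ee_rot: [-0.365, -3.12, 0.001]
wrist_force: [0.3, 1.2, -0.0]
width: 1.001
gripper_force: 0.0
[ 0.7177 -0.1985  0.    ] [0.6445 0.025  0.    ]
[-0.632   0.2427 -0.0869  1.4122  0.0209  1.488   0.62  ]
```

```bash
python3 -m handwheel '[[0,[0.15,-1,0],0],[0,[0.15,-1,0],0],[0,[0.15,-1,0],0],[0,[0,-1,0],0],[0,[0,0,-0.8],0],[0,[0,0,-0.8],0],[0,[0,0,-0.8],0],[0,[0,0,0],0],[0,[0,0,0],0]]'
python3 - <<'E'
from h import *
print(r.observe()["q"])
c=camera_info("wrist");im=grab_frame("wrist");cv2.imwrite("pics/w1.png",im);print(c)
E
```

```text
time: 2.72
eef_pos: [0.4243, 0.0323, 0.4029]
ee_rot: [0.364, 3.118, 0.001]
wrist_force: [0.7, -0.1, 0.7]
width: 1.001
gripper_force: 0.0
[-0.2305  0.2226  0.0591  1.879  -0.0152  1.0379  1.1729]
{'camera_matrix': array([[359.4005,   0.    , 316.8295],
       [  0.    , 359.4005, 244.6636],
       [  0.    ,   0.    ,   1.    ]]), 'T': array([[ 0.2301, -0.928 , -0.2932,  0.3497],
       [ 0.9732,  0.2197,  0.0682,  0.0504],
       [ 0.0011, -0.301 ,  0.9536,  0.5309],
       [ 0.    ,  0.    ,  0.    ,  1.    ]])}
```

View pics/w1.png

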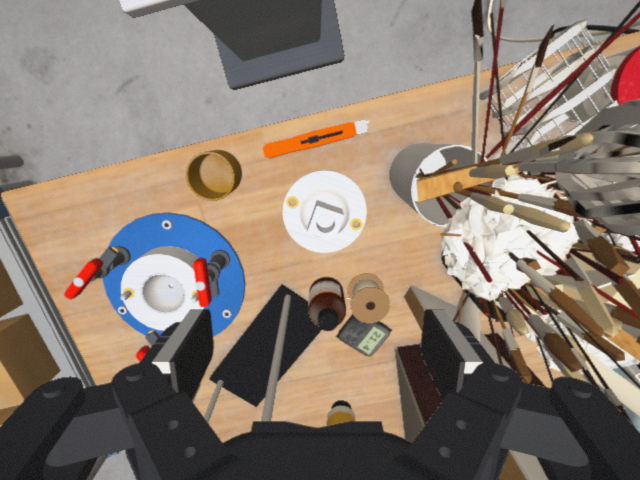

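The wrist view shows the loose half at (325,211) with holes at (293,202) and (355,224), and the base at (167,280). The near foot of the rack upright is at (288,292). I measure the loose half here and then move over the base.

```bash
cat > top.py <<'E'
from h import *
def meas(im,c,lim,zf,zb,save=None):
    u0,u1,v0,v1=lim
    H,S,V=hsv(im);M=np.zeros(H.shape,bool);M[v0:v1,u0:u1]=True
    for m,s,ce in blobs((S<45)&(V>150)&M,800):
        cn=max(cv2.findContours(m.astype(np.uint8),0,1)[0],key=cv2.contourArea);e=cv2.fitEllipse(cv2.convexHull(cn))
        print("white",s,np.array(e[0]),plane(c,*e[0],zf))
    for m,s,ce in blobs((H>12)&(H<30)&(S>100)&(V>120)&M,12):
        print("brass",s,ce,plane(c,*ce,zb))
E
python3 - <<'E'
from top import *
im=cv2.imread("pics/w1.png");c=camera_info("wrist")
meas(im,c,(275,375,165,258),.01,.01)
print("up foot",plane(c,288,292,0.005))
H,S,V=hsv(im);
E
python3 -m handwheel '[[0,[0,-1,0],0.5],[0,[0,-1,0],0.5],[0,[0.3,-0.8,0],0.5],[0,[0.5,-0.8,0],0.5],[0,[0,0,0],0.5],[0,[0,0,0],0.7],[0,[0,0,0],0],[0,[0,0,0],0]]'
python3 - <<'E'
from h import *
print(r.observe()["q"])
c=camera_info("wrist");im=grab_frame("wrist");cv2.imwrite("pics/w2.png",im);import pickle;pickle.dump(c,open("w2.pkl","wb"))
E
```

```text
white [ 283  170   84   83 5206] [324.2231 211.1314] [0.4628 0.0359 0.01  ]
brass [275 165  51  22 564] [291.8298 172.6791] [0.3975 0.0034 0.01  ]
brass [342 166   8   7  30] [345.6333 168.6   ] [0.4096 0.0794 0.01  ]
brass [275 189  12  21  98] [279.102  196.6429] [ 0.4266 -0.0233  0.01  ]
brass [287 196  12  12  87] [292.1839 201.5517] [ 0.438  -0.0066  0.01  ]
brass [367 214   4   6  17] [368.5882 216.4118] [0.4857 0.0982 0.01  ]
brass [275 216  13  42 322] [278.8789 235.7236] [ 0.4838 -0.0392  0.01  ]
brass [350 219  12  11  70] [355.7    223.5143] [0.492  0.0774 0.01  ]
brass [300 251  13   7  39] [305.5385 254.5641] [ 0.5223 -0.0072  0.01  ]
brass [335 252   7   6  18] [337.7778 254.5556] [0.5337 0.0409 0.01  ]
brass [348 253   4   5  14] [349.5    255.2857] [0.539  0.0582 0.01  ]
up foot [ 0.5792 -0.0503  0.005 ]
time: 3.78
eef_pos: [0.4717, -0.1839, 0.4024]
ee_rot: [-0.385, 3.116, -0.001]
wrist_force: [-0.2, -0.2, 0.8]
width: 1.0
gripper_force: 0.0
[ 0.2326  0.3536  0.0707  1.6819 -0.0275  1.1049  2.1278]
```

View pics/w2.png

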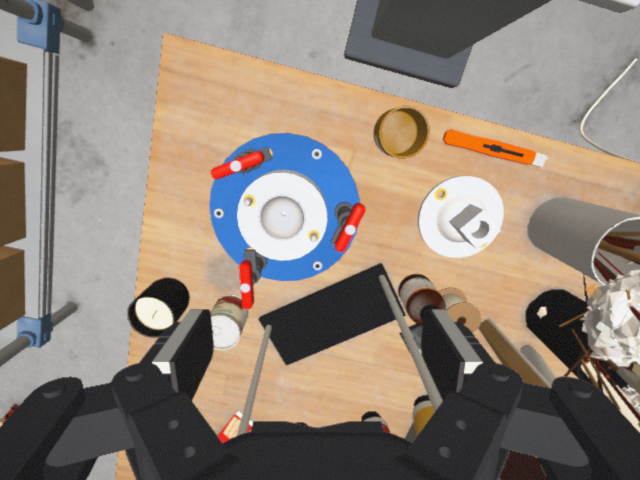

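This view shows base centre about (282,215), pins at (249,201) and (313,237), and bars at (240,163), (349,227) and (246,282). Next I measure all of these precisely.

```bash
cat > base.py <<'E'
from h import *
def bars(im,c,base,yaw,q0=(1.2,.6,.4)):
    m=red(im).astype(np.uint8);m=cv2.morphologyEx(m,cv2.MORPH_CLOSE,np.ones((9,9)))
    for k in range(3):
        az=yaw+2*np.pi/3*k;g=np.r_[base+.088*np.array([np.cos(az),np.sin(az)]),.11]
        u=proj(c,g);best=None
        for mm,s,ce in blobs(m,60):
            d=np.hypot(*(ce-u))
            if d<25 and (best is None or d<best[0]): best=(d,mm)
        if best is None: print("bar",k+1,"none",u);continue
        cn=cv2.findContours(best[1].astype(np.uint8),0,1)[0][0]
        (cx,cy),wh,a=cv2.minAreaRect(cn);ys,xs=np.nonzero(best[1])
        z=.108;P=np.array([plane(c,x,y,z)[:2] for x,y in zip(xs,ys)])
        w,v=np.linalg.eigh(np.cov(P.T));t=np.arctan2(v[1,1],v[0,1]) 
        q=[(az+np.pi+1.75-t-j*np.pi+.9)%(2*np.pi)-.9 for j in(0,1)];q=min(q,key=lambda x:abs(x-.85))
        print("bar",k+1,"c",plane(c,cx,cy,z)[:2],P.mean(0),"expect",g[:2],"t",t,np.degrees(t),"q",q,"wh",wh)
E
python3 - <<'E'
from base import *;from top import meas;import pickle
im=cv2.imread("pics/w2.png");c=pickle.load(open("w2.pkl","rb"))
meas(im,c,(232,330,165,265),.05,.068)
meas(im,c,(415,505,170,262),.01,.01)
H,S,V=hsv(im);
for m,s,ce in blobs((H>100)&(H<120)&(S>130),3000):
    cn=max(cv2.findContours(m.astype(np.uint8),0,1)[0],key=cv2.contourArea);e=cv2.fitEllipse(cv2.convexHull(cn));print("blue",e,plane(c,*e[0],.01))
bars(im,c,np.array([.5187,-.2222]),-.262)
cv2.imwrite("pics/crop2.png",cv2.resize(im[125:315,200:370],None,fx=3,fy=3,interpolation=cv2.INTER_CUBIC))
E
```

```text
white [ 237  170   90   90 6166] [281.979 215.081] [ 0.5148 -0.2219  0.05  ]
brass [244 195  11  11  49] [250.102  198.9592] [ 0.4996 -0.2659  0.068 ]
brass [309 231  10   9  39] [313.7949 233.9231] [ 0.5251 -0.1744  0.068 ]
white [ 418  176   86   82 4967] [460.6944 216.289 ] [0.4617 0.0334 0.01  ]
brass [433 170  18   7  73] [441.6849 172.    ] [ 0.4076 -0.0161  0.01  ]
brass [453 170  38   8 155] [470.0839 172.5677] [0.3984 0.0234 0.01  ]
brass [495 170   5   7  21] [497.7619 172.3333] [0.3885 0.0616 0.01  ]
brass [418 176  21  11 109] [426.2202 180.4128] [ 0.4242 -0.0336  0.01  ]
brass [498 185   6   8  30] [500.3333 188.1667] [0.4086 0.074  0.01  ]
brass [435 188  12  12  76] [440.1316 193.3553] [ 0.437  -0.0078  0.01  ]
brass [415 199   6  13  52] [416.75   204.9615] [ 0.4615 -0.0352  0.01  ]
brass [415 255   5   6  17] [416.5294 257.4118] [ 0.539 -0.009  0.01 ]
blue ((284.3634033203125, 206.70692443847656), (145.53396606445312, 149.9550323486328), 121.51902770996094) [ 0.5114 -0.2229  0.01  ]
bar 1 c [ 0.6008 -0.2446] [ 0.6037 -0.2459] expect [ 0.6037 -0.245 ] t -3.048060251561363 -174.6409881160501 q 1.3944675979715702 wh (28.558841705322266, 45.22663879394531)
bar 2 c [ 0.4953 -0.1371] [ 0.4952 -0.1373] expect [ 0.4959 -0.1372] t 2.946952742424593 168.84795456543276 q 0.6354423599686022 wh (11.752725601196289, 51.024024963378906)
bar 3 c [ 0.4664 -0.2986] [ 0.4664 -0.2987] expect [ 0.4565 -0.2844] t 2.192441548962673 125.61764758468601 q 0.342756002233925 wh (11.533828735351562, 21.70068359375)
```

View pics/crop2.png

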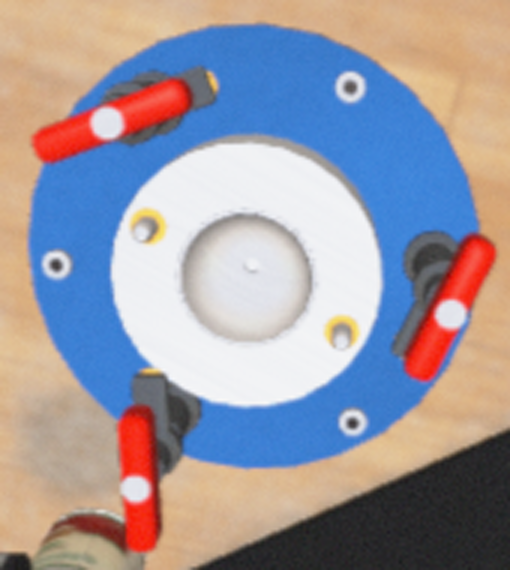

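Clamp 1 has q≈1.25 and needs turning back. Clamps 2 (0.635) and 3 (0.35) are clear. Joint 7 is near its limit, so I will push clamp 1's bar open with closed fingers.

```bash
python3 -m handwheel '[[1,[0.786,-0.316,0],0],[1,[0.786,-0.316,0],0],[1,[0,0,-1],0],[1,[0,0,-1],0],[1,[0,0,-1],0],[1,[0,0,-1],0],[1,[0,0,-0.6],0],[1,[0,0,-0.36],0],[1,[0,0,0],0],[1,[0,0,0],0]]'
```

```text
time: 5.08
eef_pos: [0.5664, -0.222, 0.1049]
ee_rot: [-0.387, 3.116, -0.002]
wrist_force: [0.9, -0.2, 0.6]
width: -0.0
gripper_force: 0.0
```

```bash
python3 -m handwheel '[[1,[0.03,-0.113,0],0],[1,[0.03,-0.113,0],0],[1,[0.03,-0.113,0],0],[1,[0.03,-0.113,0],0],[1,[0,0,0],0],[1,[0,0,0],0]]'
python3 -m handwheel '[[1,[-0.1,0.4,0],0],[1,[-0.3,0,0.9],0],[0,[-0.4,0,1],0],[0,[-0.4,0,1],0],[0,[-0.4,0,1],0],[0,[0,0,0],0],[0,[0,0,0],0]]'
python3 - <<'E'
from base import *
c=camera_info("wrist");im=grab_frame("wrist");cv2.imwrite("pics/w3.png",im)
bars(im,c,np.array([.5175,-.222]),-.262)
cv2.imwrite("pics/w3.png",im)
E
```

```text
time: 5.82
eef_pos: [0.5728, -0.2498, 0.1037]
ee_rot: [-0.386, 3.117, -0.002]
wrist_force: [-0.3, 0.2, 0.8]
width: -0.002
gripper_force: 0.4
time: 6.7
eef_pos: [0.4792, -0.2252, 0.3316]
ee_rot: [-0.387, 3.117, -0.001]
wrist_force: [-0.4, 1.0, -0.3]
width: 0.999
gripper_force: 0.0
bar 1 c [ 0.6004 -0.2447] [ 0.5997 -0.2454] expect [ 0.6025 -0.2448] t 0.8894704886228022 50.962904999525676 q 0.5985295113771975 wh (56.08317184448242, 15.639452934265137)
bar 2 c [ 0.4951 -0.1379] [ 0.4944 -0.1381] expect [ 0.4947 -0.137 ] t 2.955811888247465 169.3555462311743 q 0.62658321414573 wh (15.628376007080078, 61.27315139770508)
bar 3 c [ 0.4658 -0.2979] [ 0.4661 -0.2985] expect [ 0.4553 -0.2842] t 2.210656144044364 126.66126700840664 q 0.324541407152234 wh (13.926987648010254, 27.804588317871094)
```

View pics/w3.png

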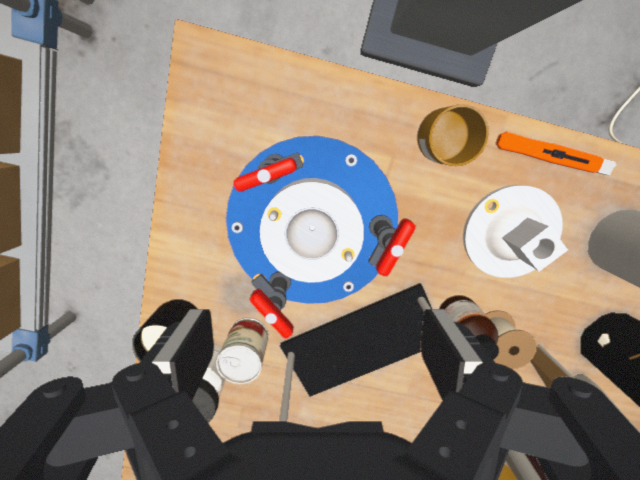

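Clamp 1 is turned back to q≈0.6, so all dogs are clear: bar 1 at (272,313), bar 2 at (397,248), bar 3 at (266,174). Now I check the clearance to the pot and refine base and top from two views each.

```bash
python3 - <<'E'
from base import *;from top import meas
im=cv2.imread("pics/w3.png");c=camera_info("wrist")
meas(im,c,(262,362,183,282),.05,.05)
meas(im,c,(468,562,188,272),.01,.01)
t=camera_info("top");it=cv2.imread("pics/top0.png")
meas(it,t,(357,409,224,276),.05,.05);meas(it,t,(251,302,247,299),.01,.01)
print("pot (top rim)",plane(t,222,282,.14), "edge",plane(t,235,282,.14))
E
```

```text
white [ 262  183  100   99 7996] [311.3962 230.6285] [ 0.5134 -0.2219  0.05  ]
brass [268 208  13  13  66] [275.0152 212.3788] [ 0.5025 -0.2681  0.05  ]
brass [342 248  12  11  51] [347.0588 252.2745] [ 0.529  -0.1739  0.05  ]
white [ 468  188   94   84 6031] [514.8196 232.3794] [0.4617 0.0362 0.01  ]
brass [468 188  21   9  86] [475.4419 191.0814] [ 0.424  -0.0332  0.01  ]
brass [556 196   6   8  31] [558.9032 198.871 ] [0.4074 0.0723 0.01  ]
brass [485 199  14  14  99] [491.0808 205.5859] [ 0.4364 -0.0072  0.01  ]
white [ 357  224   52   52 1949] [382.8282 249.6097] [ 0.5188 -0.2218  0.05  ]
brass [360 241   6   6  13] [361.8462 244.2308] [ 0.5314 -0.1728  0.05  ]
brass [401 252   4   7  14] [402.4286 255.0714] [ 0.506  -0.2674  0.05  ]
white [ 251  247   51   52 1966] [275.9687 272.4746] [0.4644 0.0341 0.01  ]
brass [256 258   7   7  24] [258.8333 261.375 ] [0.4914 0.0762 0.01  ]
brass [290 281   7   7  30] [293.1333 283.5667] [ 0.4375 -0.008   0.01  ]
pot (top rim) [0.4454 0.135  0.14  ] edge [0.4454 0.1067 0.14  ]
```

```bash
python3 -m handwheel '[[0,[0,0,1],-1],[0,[-0.1,0.87,0],-1],[0,[-0.1,0.87,0],-1],[0,[-0.05,0.87,0],-1],[0,[0,0.87,0],-1],[0,[0,0.87,0],-1],[0,[0,0,0],-1],[0,[0,0,0],-1],[0,[0,0,0],-1],[0,[0,0,0],-1],[0,[0,0,0],-1],[0,[0,0,0],-1]]'
python3 -m handwheel '[[0,[0,0,0],-1],[0,[0,0,0],-1],[0,[0,0,0],-1],[0,[0,0,0],-1],[0,[0,0,0],-1],[0,[0,0,0],-1],[0,[0,0,0],-1],[0,[0,0,0],-1],[0,[0,0,0],-1],[0,[0,0,0],-1],[0,[0,0,-0.5],-1],[0,[0,0,-0.5],-1]]'
python3 -m handwheel '[[0,[0,0,-0.5],-1],[0,[0,0,-0.5],-1],[0,[0,0,0],-0.4],[0,[0,0,0],0],[0,[0,0,0],0]]'
cat > tool.py <<'E'
from h import *
from scipy.spatial.transform import Rotation as R
def yawy():
    y=R.from_rotvec(r.observe()["ee_rot"]).as_matrix()[:,1];return np.degrees(np.arctan2(y[1],y[0]))
E
python3 - <<'E'
from base import *;from top import meas;from tool import yawy
s=r.observe();print(s["eef_pos"],yawy(),s["q"])
c=camera_info("wrist");im=grab_frame("wrist");print(proj(c,[.4643,.0352,.01]))
cv2.imwrite("pics/w4.png",im);print(c["T"]);import pickle;pickle.dump(c,open("w4.pkl","wb"))
E
```

```text
time: 8.25
eef_pos: [0.4639, 0.0364, 0.3901]
ee_rot: [-2.205, -2.236, 0.005]
wrist_force: [-0.6, 0.9, 0.5]
width: 0.999
gripper_force: 0.0
time: 9.75
eef_pos: [0.464, 0.0365, 0.3298]
ee_rot: [3.121, -0.337, -0.002]
wrist_force: [0.0, 0.3, -1.2]
width: 1.002
gripper_force: 0.0
time: 10.38
eef_pos: [0.4641, 0.0361, 0.2714]
ee_rot: [3.014, -0.883, -0.0]
wrist_force: [0.3, 0.3, -0.2]
width: 1.0
gripper_force: 0.0
[0.4641 0.0361 0.2714] -122.64479312693831 [-0.7205  0.5995  0.9036  2.0252 -0.6437  0.8283 -1.5824]
[317.5349 204.2009]
[[-0.5389  0.8038  0.2521  0.5284]
 [-0.8424 -0.5147 -0.1599 -0.0043]
 [ 0.0012 -0.2985  0.9544  0.3996]
 [ 0.      0.      0.      1.    ]]
```

View pics/w4.png

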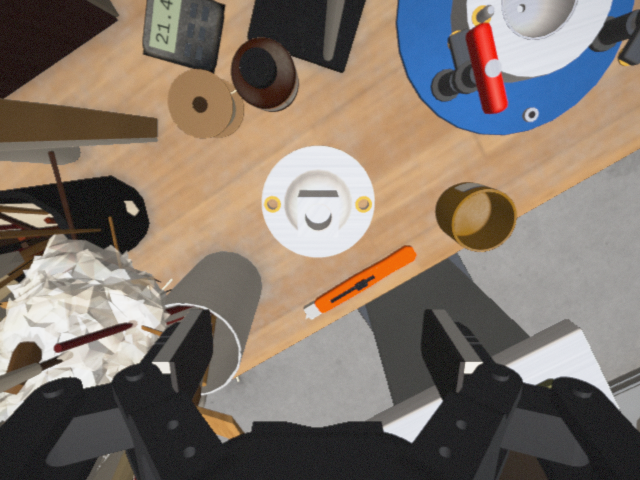

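The loose half is at (318,201) with holes at (272,204) and (364,204). The pot's rim is at about (205,350), left of the finger.

```bash
python3 - <<'E'
from base import *;from top import meas;import pickle
im=cv2.imread("pics/w4.png");c=pickle.load(open("w4.pkl","rb"))
meas(im,c,(258,380,142,262),.01,.01)
for p in((243,330),(228,314),(165,300),(240,350)):print(p,plane(c,*p,.14))
for p in((255,270),(214,252)):print(p,plane(c,*p,.0))
E
```

```text
white [ 262  146  113  112 9094] [317.602  201.1942] [0.4671 0.0333 0.01  ]
brass [258 142   5   6  19] [259.2105 144.1579] [0.5506 0.0523 0.01  ]
brass [311 142  13   3  25] [317.12 142.64] [0.5193 0.0006 0.01  ]
brass [328 143  10   5  25] [332.32 144.64] [ 0.5091 -0.0117  0.01  ]
brass [355 142  25  36 617] [369.953  156.7601] [ 0.4772 -0.0387  0.01  ]
brass [273 148   7  10  31] [276.5161 153.1613] [0.5334 0.0423 0.01  ]
brass [259 150   7   9  29] [261.4483 153.8621] [0.5413 0.056  0.01  ]
brass [376 183   4   9  21] [378.0952 186.8571] [ 0.445  -0.0302  0.01  ]
brass [264 196  17  16 144] [272.0972 203.5764] [0.4917 0.0768 0.01  ]
brass [356 196  16  16 163] [363.0123 203.6135] [ 0.438  -0.0072  0.01  ]
brass [351 200  29  62 673] [370.3908 238.7251] [0.3988 0.0062 0.01  ]
brass [258 211   5   9  31] [259.6774 215.2581] [0.4884 0.0958 0.01  ]
brass [337 252  10  10  50] [340.98 256.52] [0.3986 0.0453 0.01  ]
brass [306 258   9   4  25] [310.08 259.84] [0.4143 0.0773 0.01  ]
(243, 330) [0.4309 0.1293 0.14  ]
(228, 314) [0.4492 0.1309 0.14  ]
(165, 300) [0.4861 0.1656 0.14  ]
(240, 350) [0.4169 0.1426 0.14  ]
(255, 270) [0.436  0.1416 0.    ]
(214, 252) [0.4803 0.1689 0.    ]
```

```bash
python3 -m handwheel '[[0,[0.013,-0.017,-0.8],0],[0,[0,0,-0.8],0],[0,[0,0,-0.8],0],[0,[0,0,-0.7],0],[0,[0,0,-0.457],0],[0,[0,0,0],0],[0,[0,0,0],0]]'
python3 -m handwheel '[[1,[0,0,0],0],[1,[0,0,0],0],[1,[0,0,0],0],[1,[0,0,0],0],[1,[0,0,0],0]]' 60
```

```text
time: 11.3
eef_pos: [0.4655, 0.0348, 0.0593]
ee_rot: [3.014, -0.885, 0.002]
wrist_force: [-0.6, 0.3, 0.6]
width: 0.999
gripper_force: 0.0
time: 11.92
eef_pos: [0.465, 0.0351, 0.0591]
ee_rot: [-3.014, 0.885, -0.001]
wrist_force: [-0.6, -0.4, 6.6]
width: 0.433
gripper_force: 61.1
```

```bash
python3 -m handwheel '[[1,[0,0,0.3],0],[1,[0,0,0.6],0],[1,[0,0,0.7],0],[1,[-0.2,0,0.7],0],[1,[-0.4,-0.3,0.4],0],[1,[0,-0.8,0],0.5],[1,[0,-0.8,0],0.5],[1,[0,-0.8,0],0.5],[1,[0,-0.8,0],0.48],[1,[0,-0.4,0],0],[1,[0,0,0],0],[1,[0,0,0],0]]'
python3 - <<'E'
from base import *;from top import meas;from tool import yawy
s=r.observe();print(s["eef_pos"],yawy(),s["q"])
c=camera_info("wrist");im=grab_frame("wrist");print(proj(c,[.5168,-.2215,.05]))
cv2.imwrite("pics/w5.png",im);import pickle;pickle.dump(c,open("w5.pkl","wb"))
E
```

```text
time: 13.42
eef_pos: [0.4281, -0.1975, 0.2198]
ee_rot: [-3.111, 0.428, 0.004]
wrist_force: [-0.2, 0.3, -5.3]
width: 0.435
gripper_force: 62.5
[ 0.4281 -0.1975  0.2198] -105.66638236322348 [ 0.0033  0.5953  0.5336  2.0636 -0.5168  0.6171 -0.9512]
[316.6748 110.4493]
```

View pics/w5.png

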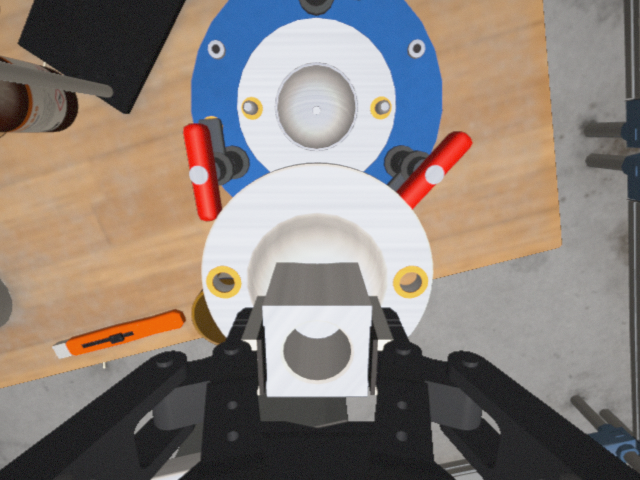

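Both are in one view now: the held holes at (223,281) and (410,281), and the base's dowels at (250,106) and (382,106). I compute the shift from brass-ring ellipses.

```bash
cat > fit.py <<'E'
from base import *
import pickle
def ring(im,c,u,v,z,rad=16):
    H,S,V=hsv(im);M=np.zeros(H.shape,np.uint8);cv2.circle(M,(u,v),rad,1,-1)
    m=((H>12)&(H<32)&(S>90)&(V>100)&(M>0)).astype(np.uint8)
    e=cv2.fitEllipse(cv2.convexHull(np.argwhere(m)[:,::-1].astype(np.int32)))
    return np.array(e[0]),e[1],plane(c,*e[0],z)
E
python3 - <<'E'
from fit import *
im=cv2.imread("pics/w5.png");c=pickle.load(open("w5.pkl","rb"))
tcp=np.array([.4281,-.1975,.2198])
A=[ring(im,c,223,281,tcp[2]-.0591+.010,24),ring(im,c,410,281,tcp[2]-.0591+.010,24)]
B=[ring(im,c,250,107,.05),ring(im,c,382,107,.05)]
for x in A+B:print(x)
a=[x[2] for x in A];b=[x[2] for x in B]
for n,p in(("held",a),("base",b)):print(n,(p[0]+p[1])/2,np.degrees(np.arctan2(*(p[0]-p[1])[1::-1])),np.linalg.norm(p[0]-p[1]))
print("held-tcp",(a[0]+a[1])/2-tcp)
print("shift",(b[0]+b[1])/2-(a[0]+a[1])/2)
H,S,V=hsv(im);m=np.zeros(H.shape,np.uint8)
cn=cv2.HoughCircles(cv2.cvtColor(im,cv2.COLOR_BGR2GRAY)[50:160,260:375],cv2.HOUGH_GRADIENT,1,50,param1=100,param2=20,minRadius=34,maxRadius=46)
print(cn+[260,50,0] if cn is not None else 0)
print(plane(c,317,110,.05))
cv2.imwrite("pics/crop5.png",cv2.resize(im[80:135,225:405],None,fx=4,fy=4,interpolation=cv2.INTER_CUBIC))
bars(im,c,np.array([.517,-.2215]),-.272)
E
```

```text
(array([219.6755, 282.0727]), (32.99018096923828, 42.63835144042969), array([ 0.4418, -0.1469,  0.1707]))
(array([410.1196, 281.564 ]), (31.29924774169922, 35.011837005615234), array([ 0.4147, -0.2449,  0.1707]))
(array([251.6115, 107.8792]), (20.524173736572266, 22.43733024597168), array([ 0.5322, -0.1734,  0.05  ]))
(array([380.4018, 107.7066]), (20.484804153442383, 22.449268341064453), array([ 0.5054, -0.2696,  0.05  ]))
held [ 0.4283 -0.1959  0.1707] 74.56331313139756 0.10175007413278823
base [ 0.5188 -0.2215  0.05  ] 74.43558175424523 0.0999122128193575
held-tcp [ 0.0002  0.0016 -0.0491]
shift [ 0.0905 -0.0256 -0.1207]
[[[315.5 108.5  42.1]]]
[ 0.517  -0.2218  0.05  ]
bar 1 none [316.2424 -68.3504]
bar 2 c [ 0.4978 -0.1382] [ 0.4983 -0.1387] expect [ 0.4951 -0.1363] t 2.9395301011522528 168.42266854768806 q 0.6328650012409426 wh (98.31059265136719, 25.646240234375)
bar 3 c [ 0.4595 -0.2859] [ 0.4599 -0.2858] expect [ 0.4541 -0.2831] t 2.1543551549099034 123.43545794859014 q 0.370842396286695 wh (24.31704330444336, 91.04667663574219)
```

View pics/crop5.png

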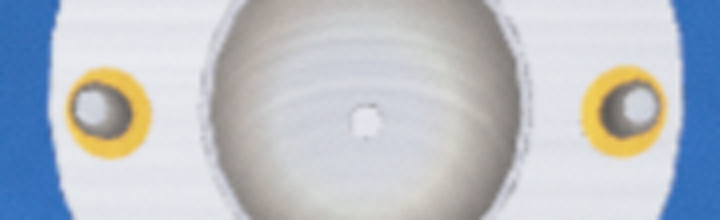

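```bash
python3 - <<'E'
from fit import *
im=cv2.imread("pics/w5.png");c=pickle.load(open("w5.pkl","rb"))
for z in(.1707,):
  for rad in(18,19,20):
    a=[ring(im,c,224,281,z,rad),ring(im,c,410,281,z,rad)]
    p=[x[2] for x in a];print(rad,a[0][:2],a[1][:2],(p[0]+p[1])/2,np.linalg.norm(p[0]-p[1]),np.degrees(np.arctan2(*(p[0]-p[1])[1::-1])))
E
```

```text
18 (array([223.2956, 281.6559]), (31.427780151367188, 34.870582580566406)) (array([410.1196, 281.564 ]), (31.29924774169922, 35.011837005615234)) [ 0.4281 -0.1969  0.1707] 0.09979475027778602 74.42790545498171
19 (array([223.2814, 281.6521]), (31.415903091430664, 34.91777420043945)) (array([410.1196, 281.564 ]), (31.29924774169922, 35.011837005615234)) [ 0.4281 -0.1969  0.1707] 0.09980214835137494 74.42666529970157
20 (array([223.2814, 281.6521]), (31.415903091430664, 34.91777420043945)) (array([410.1196, 281.564 ]), (31.29924774169922, 35.011837005615234)) [ 0.4281 -0.1969  0.1707] 0.09980214835137494 74.42666529970157
```

```bash
python3 -m handwheel '[[1,[0.5,-0.137,0],0],[1,[0.5,-0.137,0],0],[1,[0.512,-0.136,0],0],[1,[0,0,-0.5],0],[1,[0,0,-0.5],0],[1,[0,0,-0.3],0],[1,[0,0,0],0],[1,[0,0,0],0],[1,[0,0,0],0]]'
python3 - <<'E'
from tool import *
s=r.observe();print(s["eef_pos"],yawy(),s["wrist_force"],s["wrist_torque"],s["q"])
E
```

```text
time: 14.6
eef_pos: [0.5202, -0.2235, 0.1433]
ee_rot: [3.112, -0.429, 0.003]
wrist_force: [-0.1, -0.0, -5.7]
width: 0.435
gripper_force: 62.3
[ 0.5202 -0.2235  0.1433] -105.68290740246117 [-0.1049 -0.0351 -5.6803] [ 0.0427 -0.0314  0.0317] [ 0.0644  0.808   0.4581  1.8585 -0.5903  0.6116 -0.9506]
```

```bash
python3 -m handwheel '[[1,[-0.023,0.023,0],0.01],[1,[0,0,-0.15],0],[1,[0,0,0],0],[1,[0,0,0],0]]'
python3 -m handwheel '[[1,[0,0,-0.05],0],[1,[0,0,-0.05],0],[1,[0,0,-0.05],0],[1,[0,0,0],0],[1,[0,0,0],0]]'
```

```text
time: 15.1
eef_pos: [0.5181, -0.2222, 0.1332]
ee_rot: [3.112, -0.427, -0.0]
wrist_force: [0.6, -0.2, -5.9]
width: 0.433
gripper_force: 62.4
time: 15.72
eef_pos: [0.5182, -0.2222, 0.1244]
ee_rot: [3.112, -0.427, 0.0]
wrist_force: [0.2, -0.6, -4.9]
width: 0.433
gripper_force: 62.4
```

```bash
python3 -m handwheel '[[1,[0.008,0,-0.04],0],[1,[0,0,-0.04],0],[1,[0,0,0],0],[1,[0,0,0],0]]'
python3 -m handwheel '[[1,[0,0,-0.05],0],[1,[0,0,-0.05],0],[1,[0,0,0],0],[1,[0,0,0],0]]'
```

```text
time: 16.23
eef_pos: [0.5186, -0.2222, 0.1196]
ee_rot: [3.112, -0.427, -0.0]
wrist_force: [1.0, -0.4, -5.3]
width: 0.435
gripper_force: 62.4
time: 16.73
eef_pos: [0.5187, -0.2222, 0.1136]
ee_rot: [3.112, -0.427, 0.0]
wrist_force: [0.4, 0.3, -5.6]
width: 0.433
gripper_force: 62.4
```

Sliding on cleanly; 4.5 mm remain.

```bash
python3 -m handwheel '[[1,[0,0,-0.04],0],[1,[0,0,-0.025],0],[1,[0,0,0],0],[1,[0,0,0],0]]'
python3 -m handwheel '[[1,[0,0,-0.02],0],[1,[0,0,0],0],[1,[0,0,0],0]]'
```

```text
time: 17.23
eef_pos: [0.5187, -0.2221, 0.1097]
ee_rot: [3.112, -0.427, 0.0]
wrist_force: [-0.7, 0.5, -5.2]
width: 0.431
gripper_force: 62.4
time: 17.6
eef_pos: [0.5188, -0.2222, 0.1092]
ee_rot: [-3.112, 0.427, -0.001]
wrist_force: [-3.1, 0.9, 5.4]
width: 0.433
gripper_force: 63.9
```

The halves are seated: TCP at 0.1092 means the underside is at 0.050. I release, rise, and go over clamp 2.

```bash
python3 -m handwheel '[[0.3,[0,0,0],0],[0.3,[0,0,0],0],[0.3,[0,0,0],0],[0.3,[0,0,0.25],0],[0.3,[0,0,0.8],0],[0.3,[0,0,0.8],0],[0.5,[-0.18,0.715,0],0.25],[0.5,[-0.18,0.715,0],0.24],[0.5,[0,0,0],0],[0.5,[0,0,0],0]]'
python3 - <<'E'
from fit import *;from tool import yawy
s=r.observe();print(s["eef_pos"],yawy(),s["q"])
c=camera_info("wrist");im=grab_frame("wrist");cv2.imwrite("pics/w6.png",im)
bars(im,c,np.array([.5188,-.2215]),np.radians(-15.57))
E
```

```text
time: 18.85
eef_pos: [0.4975, -0.137, 0.2203]
ee_rot: [3.125, -0.313, 0.003]
wrist_force: [0.6, -0.1, 0.1]
width: 0.501
gripper_force: 0.0
[ 0.4975 -0.137   0.2203] -101.43168961539844 [-0.1493  0.646   0.5471  1.9436 -0.5129  0.6906 -1.058 ]
bar 1 c [ 0.6028 -0.2432] [ 0.603  -0.2425] expect [ 0.6036 -0.2451] t 0.924452924962318 52.96725095886501 q 0.5537993105021649 wh (104.287841796875, 32.578975677490234)
bar 2 c [ 0.4992 -0.1367] [ 0.4997 -0.1369] expect [ 0.4969 -0.1363] t 2.9454073975867114 168.75941282832983 q 0.6272399402709662 wh (88.0, 19.0)
bar 3 c [ 0.4593 -0.282 ] [ 0.4591 -0.2811] expect [ 0.456  -0.2831] t 2.1454790032674858 122.9268919211615 q 0.3799707833935958 wh (28.42495346069336, 95.67514038085938)
```

View pics/w6.png

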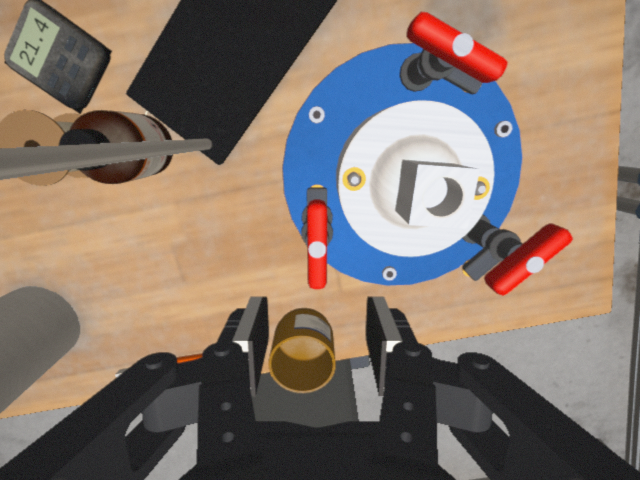

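The upper half sits on both dowels (353,180) and (482,188), and bar 2 lies between the jaws' lines. I descend and grip it.

```bash
python3 -m handwheel '[[0.5,[0,0,-0.7],0],[0.5,[0,0,-0.7],0],[0.5,[0,0,-0.5],0],[0.5,[0,0,-0.18],0],[0.5,[0,0,0],0],[1,[0,0,0],0],[1,[0,0,0],0],[1,[0,0,0],0],[1,[0,0,0],0]]' 70
```

```text
time: 20.02
eef_pos: [0.4978, -0.1371, 0.096]
ee_rot: [3.125, -0.313, 0.004]
wrist_force: [-1.1, -1.0, 6.4]
width: 0.164
gripper_force: 68.3
```

```bash
python3 -m handwheel '[[1,[0,0,-0.005],-0.7],[1,[0,0,-0.005],-0.7],[1,[0,0,-0.005],-0.7],[1,[0,0,-0.005],-0.7],[1,[0,0,-0.005],-0.7],[1,[0,0,-0.005],-0.7],[1,[0,0,-0.005],-0.7],[1,[0,0,-0.005],-0.7],[1,[0,0,-0.005],-0.7],[1,[0,0,-0.005],-0.7],[1,[0,0,0],0],[1,[0,0,0],0]]'
cat > st.py <<'E'
from tool import *
s=r.observe();print(s["eef_pos"],yawy(),s["wrist_force"],s["wrist_torque"],"q7",s["q"][6],s["width"])
E
python3 st.py
```

```text
time: 21.52
eef_pos: [0.4972, -0.1377, 0.0932]
ee_rot: [2.547, -1.838, 0.004]
wrist_force: [-2.3, -1.7, 7.5]
width: 0.164
gripper_force: 68.6
[ 0.4972 -0.1377  0.0932] -161.6232810511307 [-2.3497 -1.6594  7.5194] [-0.4211  0.4303  0.0404] q7 -1.6879062910795484 0.16352029451114694
```

```bash
python3 -m handwheel '[[1,[0,0,-0.005],-0.45],[1,[0,0,0],0],[1,[0,0,0],0]]'; python3 st.py
python3 -m handwheel '[[1,[0,0,0],-0.3],[1,[0,0,0],0],[1,[0,0,0],0]]'; python3 st.py
```

```text
time: 21.9
eef_pos: [0.4972, -0.1377, 0.093]
ee_rot: [2.484, -1.922, 0.004]
wrist_force: [-2.2, -1.1, 10.1]
width: 0.161
gripper_force: 68.8
[ 0.4972 -0.1377  0.093 ] -165.461310101874 [-2.1924 -1.0589 10.1363] [-0.3252  0.5895  0.2073] q7 -1.7515394926722165 0.1613770988066421
time: 22.28
eef_pos: [0.4971, -0.1377, 0.093]
ee_rot: [2.441, -1.977, 0.004]
wrist_force: [-2.7, -1.4, 9.2]
width: 0.161
gripper_force: 69.7
[ 0.4971 -0.1377  0.093 ] -167.99897238493344 [-2.6793 -1.4361  9.2027] [-0.4321  0.6234  0.3057] q7 -1.7942906570339126 0.16060716067037448
```

```bash
python3 -m handwheel '[[1,[0,0,0],-0.4],[1,[0,0,0],0],[1,[0,0,0],0]]'; python3 st.py
```

```text
time: 22.65
eef_pos: [0.497, -0.137, 0.093]
ee_rot: [2.383, -2.047, 0.002]
wrist_force: [-7.0, 3.8, 11.0]
width: 0.163
gripper_force: 91.3
[ 0.497 -0.137  0.093] -171.3174024222953 [-6.9969  3.8216 10.9719] [1.6001 1.8118 0.5079] q7 -1.8510960713313684 0.16300483985340847
```

```bash
python3 -m handwheel '[[0.5,[0,0,0],0],[0.5,[0,0,0],0],[0.5,[0,0,0.5],0],[0.5,[0,0,0.8],0],[0.5,[0,0,0.82],1],[0.5,[-0.225,-0.81,0],1],[0.5,[-0.225,-0.81,0],1],[0.5,[-0.225,-0.81,0],1],[0.5,[0,0,0],1],[0.5,[0,0,0],1],[0.5,[0,0,0],1],[0.5,[0,0,0],1]]'
python3 -m handwheel '[[0.5,[0,0,0],1],[0.5,[0,0,0],1],[0.5,[0,0,0],1],[0.5,[0,0,0],1],[0.5,[0,0,0],1],[0.5,[0,0,0],1],[0.5,[0,0,0],1],[0.5,[0,0,0],1],[0.5,[0,0,0],1],[0.5,[0,0,0],1],[0.5,[0,0,0],1],[0.5,[0,0,0],1]]'
python3 -m handwheel '[[0.5,[0,0,0],1],[0.5,[0,0,0],1],[0.5,[0,0,0],1],[0.5,[0,0,0],0.77],[0.5,[0,0,0],0],[0.5,[0,0,0],0]]'; python3 st.py
python3 - <<'E'
from fit import *
c=camera_info("wrist");im=grab_frame("wrist");cv2.imwrite("pics/w7.png",im)
bars(im,c,np.array([.5188,-.2215]),np.radians(-15.57))
E
```

```text
time: 24.15
eef_pos: [0.4565, -0.2819, 0.2185]
ee_rot: [-3.123, 0.34, 0.0]
wrist_force: [0.4, 0.2, -0.2]
width: 0.497
gripper_force: 0.0
time: 25.65
eef_pos: [0.4564, -0.2821, 0.2185]
ee_rot: [-2.208, -2.235, 0.0]
wrist_force: [-0.5, 0.0, 0.0]
width: 0.502
gripper_force: 0.0
time: 26.4
eef_pos: [0.4565, -0.2821, 0.2185]
ee_rot: [-1.506, -2.757, 0.0]
wrist_force: [0.6, -0.2, 0.1]
width: 0.497
gripper_force: 0.0
[ 0.4565 -0.2821  0.2185] 32.71347687882029 [ 0.5786 -0.233   0.1141] [ 0.0315 -0.0365  0.001 ] q7 0.7585244018841301 0.4972389577700015
bar 1 c [ 0.6021 -0.2443] [ 0.5996 -0.2445] expect [ 0.6036 -0.2451] t 0.9010226045432912 51.624792486215576 q 0.5772296309211916 wh (34.40363693237305, 92.82845306396484)
bar 2 c [ 0.4932 -0.1373] [ 0.4931 -0.1377] expect [ 0.4969 -0.1363] t 1.8055957994753884 103.45301881648946 q 1.7670515383822893 wh (27.768009185791016, 116.90834045410156)
bar 3 c [ 0.4664 -0.2986] [ 0.4667 -0.299 ] expect [ 0.456  -0.2831] t 2.1673930693931367 124.1824754221319 q 0.3580567172679444 wh (33.812965393066406, 18.18545913696289)
```

View pics/w7.png

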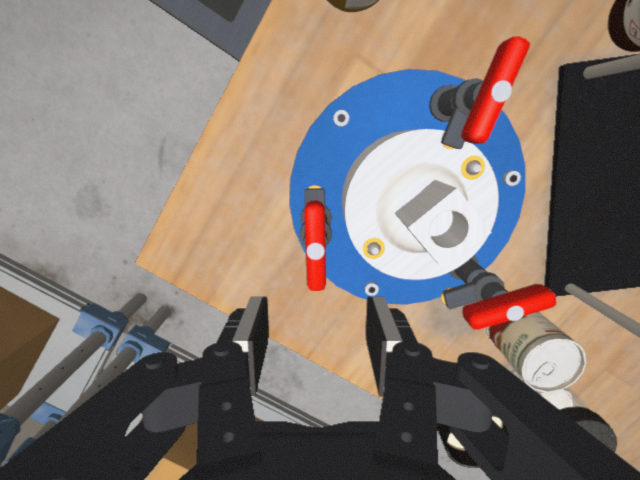

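Clamp 2 is home (dog over the rim at (453,130)). Bar 3 at (315,245) lies in line with the jaws, so I grip it and turn.

```bash
python3 -m handwheel '[[0.5,[0,-0.017,-0.7],0],[0.5,[0,0,-0.7],0],[0.5,[0,0,-0.5],0],[0.5,[0,0,-0.12],0],[0.5,[0,0,0],0],[1,[0,0,0],0],[1,[0,0,0],0],[1,[0,0,0],0],[1,[0,0,0],0]]' 70
python3 -m handwheel '[[1,[0,0,-0.007],-0.9],[1,[0,0,-0.007],-0.9],[1,[0,0,-0.007],-0.9],[1,[0,0,-0.007],-0.9],[1,[0,0,-0.007],-0.9],[1,[0,0,-0.007],-0.9],[1,[0,0,-0.006],-0.9],[1,[0,0,-0.006],-0.9],[1,[0,0,-0.006],-0.9],[1,[0,0,-0.006],-0.7],[1,[0,0,0],0],[1,[0,0,0],0]]'; python3 st.py
```

```text
time: 27.58
eef_pos: [0.4564, -0.2842, 0.0989]
ee_rot: [1.504, 2.757, -0.002]
wrist_force: [-2.0, -1.4, 5.5]
width: 0.159
gripper_force: 68.3
time: 29.08
eef_pos: [0.4558, -0.2842, 0.0952]
ee_rot: [2.878, 1.255, -0.0]
wrist_force: [-3.9, -0.5, 9.4]
width: 0.158
gripper_force: 69.5
[ 0.4558 -0.2842  0.0952] -42.87573780036424 [-3.8554 -0.5329  9.4305] [-0.1279  0.8516  0.0615] q7 -0.1172618183241645 0.15805561369625137
```

```bash
python3 -m handwheel '[[1,[0,0,0],-0.5],[1,[0,0,0],-0.4],[1,[0,0,0],0],[1,[0,0,0],0]]'; python3 st.py
```

```text
time: 29.58
eef_pos: [0.4557, -0.2841, 0.0952]
ee_rot: [2.954, 1.065, -0.001]
wrist_force: [-4.1, -1.2, 9.1]
width: 0.16
gripper_force: 88.1
[ 0.4557 -0.2841  0.0952] -50.33146287437315 [-4.0763 -1.2069  9.0717] [-0.2443  0.9187  1.1517] q7 -0.19375537874930154 0.15968890333704575
```

```bash
python3 -m handwheel '[[0.5,[0,0,0],0],[0.5,[0,0,0],0],[0.5,[0,0,0.5],0],[0.5,[0,0,0.8],0],[0.5,[0,0,0.8],1],[0.5,[0,0,0],1],[0.5,[0,0,0],1],[0.5,[0,0,0],1],[0.5,[0,0,0],1],[0.5,[0,0,0],1],[0.5,[0,0,0],1],[0.5,[0,0,0],1]]'
python3 -m handwheel '[[0.5,[0,0,0],1],[0.5,[0,0,0],1],[0.5,[0,0,0],1],[0.5,[0,0,0],1],[0.5,[0,0,0],1],[0.5,[0,0,0],1],[0.5,[0,0,0],1],[0.5,[0.82,0.22,0],1],[0.5,[0.82,0.22,0],1],[0.5,[0.82,0.21,0],1],[0.5,[0,0,0],1],[0.5,[0,0,0],1]]'; python3 st.py
```

```text
time: 31.08
eef_pos: [0.4567, -0.283, 0.2195]
ee_rot: [1.836, 2.549, 0.001]
wrist_force: [-0.7, 0.5, -0.2]
width: 0.501
gripper_force: 0.0
time: 32.58
eef_pos: [0.6046, -0.2435, 0.219]
ee_rot: [0.857, -3.022, -0.001]
wrist_force: [-0.4, -0.1, -0.5]
width: 0.502
gripper_force: 0.0
[ 0.6046 -0.2435  0.219 ] 121.66311953454456 [-0.426  -0.062  -0.4557] [-0.0445 -0.0054  0.0084] q7 1.964120959447403 0.5021307974622882
```

```bash
python3 -m handwheel '[[0.5,[0,0,0],0.8],[0.5,[0,0,0],0.8],[0.5,[0,0,0],0.76],[0.5,[0,0,0],0],[0.5,[0,0,0],0]]'; python3 st.py
python3 - <<'E'
from fit import *
c=camera_info("wrist");im=grab_frame("wrist");cv2.imwrite("pics/w8.png",im)
bars(im,c,np.array([.5188,-.2215]),np.radians(-15.57))
E
```

```text
time: 33.2
eef_pos: [0.6041, -0.2442, 0.2194]
ee_rot: [1.365, -2.829, -0.0]
wrist_force: [-0.8, -0.6, -0.1]
width: 0.503
gripper_force: 0.0
[ 0.6041 -0.2442  0.2194] 141.51446521136148 [-0.8384 -0.5701 -0.1493] [-0.0137  0.004  -0.0088] q7 2.258250780640116 0.5026656228145774
bar 1 c [ 0.6024 -0.247 ] [ 0.6017 -0.2474] expect [ 0.6036 -0.2451] t 0.9139719147577022 52.366733309106976 q 0.5642803207067807 wh (89.0, 19.0)
bar 2 c [ 0.4928 -0.1203] [ 0.4925 -0.1193] expect [ 0.4969 -0.1363] t 1.8682616253314808 107.04350615774534 q 1.7043857125261965 wh (33.139442443847656, 19.34893226623535)
bar 3 c [ 0.4594 -0.2842] [ 0.4598 -0.2841] expect [ 0.456  -0.2831] t -2.3700987225681622 -135.7966538325035 q 1.7539558556394508 wh (27.984031677246094, 113.780029296875)
```

```bash
python3 -m handwheel '[[0.5,[-0.008,-0.015,-0.7],0],[0.5,[0,0,-0.7],0],[0.5,[0,0,-0.5],0],[0.5,[0,0,-0.14],0],[0.5,[0,0,0],0],[1,[0,0,0],0],[1,[0,0,0],0],[1,[0,0,0],0],[1,[0,0,0],0]]' 70
python3 -m handwheel '[[1,[0,0,-0.006],-0.78],[1,[0,0,-0.006],-0.78],[1,[0,0,-0.006],-0.78],[1,[0,0,-0.006],-0.78],[1,[0,0,-0.006],-0.78],[1,[0,0,-0.006],-0.78],[1,[0,0,-0.006],-0.78],[1,[0,0,-0.006],-0.78],[1,[0,0,-0.006],-0.78],[1,[0,0,-0.006],-0.5],[1,[0,0,0],0],[1,[0,0,0],0]]'; python3 st.py
python3 -m handwheel '[[1,[0,0,0],-0.5],[1,[0,0,0],-0.5],[1,[0,0,0],0],[1,[0,0,0],0]]'; python3 st.py
```

```text
time: 34.38
eef_pos: [0.6044, -0.2449, 0.0989]
ee_rot: [-1.367, 2.827, -0.002]
wrist_force: [-1.8, 1.1, 6.1]
width: 0.157
gripper_force: 68.3
time: 35.88
eef_pos: [0.6048, -0.2459, 0.0958]
ee_rot: [0.356, 3.118, -0.003]
wrist_force: [-2.1, -1.4, 8.7]
width: 0.158
gripper_force: 69.5
[ 0.6048 -0.2459  0.0958] 76.98754100782607 [-2.1048 -1.3747  8.6563] [-0.1836  0.3569  0.0772] q7 1.2464710431164203 0.15786791142057685
time: 36.38
eef_pos: [0.6048, -0.246, 0.0957]
ee_rot: [0.578, 3.084, -0.004]
wrist_force: [-0.9, -2.3, 9.0]
width: 0.158
gripper_force: 96.8
[ 0.6048 -0.246   0.0957] 68.75556335166014 [-0.9184 -2.3328  8.9761] [-0.4076  0.4172  1.5982] q7 1.1356619866753699 0.15797754417683368
```

At the end stop. I release, rise clear and check all three.

```bash
python3 -m handwheel '[[0.5,[0,0,0],0],[0.5,[0,0,0],0],[0.5,[0,0,0.5],0],[0.5,[0,0,0.8],0],[0.5,[0,0,0.8],0],[0.5,[-0.8,0,0.5],0],[0.5,[-0.8,0.1,0.5],0],[0.5,[-0.5,0.1,0.8],0],[0.5,[0,0,0],0],[0.5,[0,0,0],0]]'
python3 - <<'E'
from fit import *
c=camera_info("wrist");im=grab_frame("wrist");cv2.imwrite("pics/w9.png",im)
bars(im,c,np.array([.5188,-.2215]),np.radians(-15.57))
E
```

```text
time: 37.62
eef_pos: [0.4778, -0.233, 0.3272]
ee_rot: [0.589, 3.086, 0.0]
wrist_force: [-0.6, 0.5, -0.4]
width: 0.5
gripper_force: 0.0
bar 1 c [ 0.5987 -0.243 ] [ 0.6003 -0.2449] expect [ 0.6036 -0.2451] t 2.828279727870588 162.04849168939367 q 1.791565161183688 wh (22.627416610717773, 54.58864212036133)
bar 2 c [ 0.4941 -0.1368] [ 0.4939 -0.1374] expect [ 0.4969 -0.1363] t 1.816665364136274 104.08725815260537 q 1.7559819737214042 wh (15.808954238891602, 66.56402587890625)
bar 3 c [ 0.4542 -0.2817] [ 0.4542 -0.2815] expect [ 0.456  -0.2831] t -2.3572440220509345 -135.0601337459617 q 1.7411011551222235 wh (63.689857482910156, 15.42526626586914)
```

View pics/w9.png

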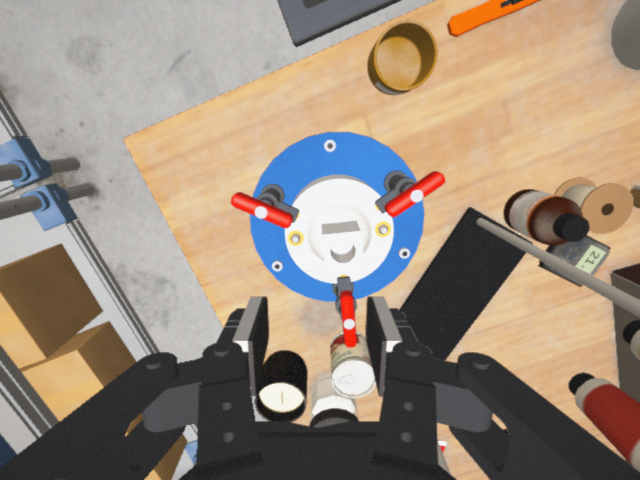

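All three bars, at (262,210), (415,194) and (348,318), point at the axis with their dogs over the rim. The mould is closed.

```bash
python3 -c "
from rig import r
print(r.close_job())"
```

```text
the job is handed in; nothing more can be done
None
```

The mould is closed: the upper half was lowered onto both dowels until the faces met, all three clamps are turned clockwise to their end stops, and the job was handed in after about 38 s with the gripper clear.

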